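# Bed a stirrer shaft in V supports with its flat up

## Robot

A 6-joint arm with a two-finger parallel gripper is mounted at the origin on the work surface. World frame = base frame: x ahead of the robot, y to its left, z up, the work surface at z = 0. Lengths are in mm, angles in rad, forces in N, time in s.
With the tool pointing down it reaches from about 350 to 775 mm from the base axis. Payload 7.3 kg.
Tool frame: the origin (TCP) lies midway between the tips of the shut fingers; the grasp point (between the pads) lies 19 mm behind it; z points along the fingers, y is the direction in which the jaws open and shut (so a half turn about z gives the same grasp; the last joint's range is limited). The gripper opens to 92 mm and grips with 3 to 60 N. Pads are 19 mm wide; open, the fingers measure 130 mm over their backs; the gripper's body (75 mm by 190 mm) begins 47 mm behind the grasp point.
Start: joints at [1.052, 0.342, 1.524, -0, 1.275, -0.146], TCP at [191.206, 488.966, 197.441] pointing down, gripper open.
Joint ranges: [-2.53, 2.53], [-0.77, 2.02], [0.04, 2.7], [-1, 4.14], [0.28, 2.66], [-3.11, 3.11]. Speed limits (rad/s): [2.57, 2.57, 3.14, 3.14, 3.14, 3.14].

## Interface

Orientations are given as a rotation vector (axis times angle).
In Python, from cell import status, get_image, calibration, job gives the robot as it stands.
- The arm moves only by the tool drive_tool, never from a script. Its arguments are lists of equal length, an entry for each row: "slide": the shift along the tool's x, y, z normalised to -1 to 1, where 1 is 2 cm, a list of three; "turn": the turn about the tool's z normalised to -1 to 1, where 1 is 5 degrees. In form: {"slide": [[dx, dy, dz], ...], "turn": [turn, ...]}. A call has 1 to 20 rows; each row shifts and turns the commanded pose from where the row before left it, along the tool's axes as they then stand; what a row does not reach is not made up. A row lasts 1/12 s, in which the tool goes at most 41.7 mm and 7.16 degrees, less where a joint would pass 70% of its speed; a pose out of reach is approached as far as the arm can. A call with a number of a shift or a turn outside -1 to 1 is refused whole. A call with a gripper value outside its range is refused whole. "gripper" is the closure, from -1 (fully open) to 1 (shut), set as the call begins (left out, the last holds). The fingers move at their own pace and stop on an object; the grip force is fixed at half the most. Time passes only in rows, so rows that do not move let the fingers close. It gives the time, the measured TCP pose, the force and the opening at its end, in the units of the state.
- status.state(): the state, without advancing time (a new reading comes with each control period).
- get_image(name): name is "side" or "top" or "wrist"; returns the picture (400x640x3 uint8, red, green, blue); there is no depth.
- calibration(name): a dict with "K" (3x3 intrinsics, pixels), "k1" (the pictures are not rectified: a ray, as slopes to the right and down, at radius r is drawn at 1 + k1 r^2 times it, then the intrinsics apply), "origin" and "attitude" of the camera in the world; the wrist camera has in their place "hand_eye" (4x4, takes a point from camera to tool coordinates, whose origin is the TCP and whose axes are the flange's). Camera axes: x right, y down, z forward; pixel columns grow to the right and rows downward; lengths in mm; the calibration is good to about 2 mm. A picture is of the moment at which its call begins: read the wrist's pose just before it. calibration takes no time and is no camera call.
- job.hand_in(): hands the job in, once; it reports no verdict.
The state is a dict: "clock": time; "joint_positions": joint angles; "joint_velocities": joint speeds; "joint_torque": joint torques, N m; "position": TCP position; "tool_rot": TCP orientation; "force": force on the tool from outside, world axes, zero at the start; "wrist_torque": the same for the moment, N m; "grip_width": finger opening in mm.
Only numpy, scipy, OpenCV 4.12 (cv2) and the standard library are available. Lean on these libraries where they do the work, as an engineer would, in place of code of your own. Each camera call takes 0.05 s, during which the arm holds its last target. There are 200 camera calls.

## Task

Draw the stirrer shaft out forward along its rail until it is clear of the hood, then lift it and lay it gently in the middle of the two V supports and let go of it. Then take hold of it again and roll it in the V supports until the milled flat at its end faces straight up, and leave it resting there, released. Leave the jar and the wrench where they are.

Things in the scene. Friction and masses are not known exactly. Their poses are not given: they have to be found in the camera images.
- shaft: Round aluminium stirrer shaft, 28 mm diameter, 210 mm long, 0.26 to 0.43 kg. Origin mid-length on its axis, x along the axis. Near its +x end (x = 60 to 105 mm) one side is milled flat; the flat's outward normal is +z. It starts in the rack's rail, flat end towards the robot, flat turned 1.1 to 3.14 rad from straight up to either side. Free to slide and turn.
- flat_mid (a point): Middle of the shaft's milled flat, marked by a 7 mm dark screw dimple: at x = 82 mm on the shaft, 8 mm from its axis. The flat is 45 mm long and 23 mm wide, cut 6 mm deep. Axes as the shaft's: +z is the outward normal.
- rack: Plywood rack with an aluminium grooved rail, fixed to the table. Origin on the table; x along the rail away from the robot, z up. Rail from x = -150 to 190 mm, 20 mm wide: narrower than the shaft, so fingers pass down both sides. A shaft in it has its axis at y = 0, 45 mm above the table. Base board 360 x 110 mm (x = -160 to 200), 10 mm thick.
- lip_edge (a point): Front edge of the rack's hood, on the shaft's axis (rack x = 85 mm, 45 mm above the table). Behind it a plywood roof 70 mm wide, 63 to 71 mm above the table, 4 mm over the shaft, covers the rail. The shaft starts with its middle 13 to 23 mm in front of it; it is clear once its middle is over 110 mm in front; at 130 mm its front end reaches the rail's end.
- vstand: Two dark steel V supports on a grey base plate (150 x 100 x 12 mm), fixed to the table. Origin on the table below the middle; x along the bar's axis, z up. Supports 18 mm thick, centred at x = -41 and 41 mm, 64 mm free gap between for fingers; each 52 mm wide, 82 mm high, with a 90 degree V open upward. A bar rests in them by its weight and keeps its roll angle.
- v_seat (a point): Where the middle of the shaft belongs: on the axis of a shaft lying in both Vs, midway between them, 80 mm above the table. Axes as the stand's. The flat end may point either way.
- wrench: Steel wrench 150 mm long lying between the rack and the stand; bystander. Origin under its middle.
- jar: Small open glass jar, 48 mm across and 75 mm high, empty, standing between the rack and the stand, nearer the robot; bystander. Origin under its middle.

How it is judged:
By the outcome, as a careful person would: the job done as asked, in the order asked, and still so for the second after the job is handed in, with the robot touching nothing.
It also fails if it takes over 72 s, if anything falls off the work surface, if the arm or the gripper's body presses on something with over 40 N, if the wrist force passes 120 N, or if a joint passes its speed limit or range.

## Working session

There is one attempt and no reset: what is moved stays moved. The work goes in short steps, Python scripts to look and compute and a tool call to move; the robot and the scene stay as the last step left them, time stands still between calls to the robot, and variables do not carry over. Pictures are saved under pics/ and viewed, about 8 in all and at most 12, crops included, and the job is handed in when it is done.

Besides the shell and the picture viewer there is one more tool, called after "Call:" as name([rows], argument=value, ...), one row to a line, values as JSON. drive_tool: Moves the arm, as the interface text tells. Its arguments: {"type":"object","properties":{"slide":{"type":"array","items":{"type":"array","items":{"type":"number"}}},"turn":{"type":"array","items":{"type":"number"}},"gripper":{"type":"number"}},"required":["slide","turn"]}

```bash
mkdir -p pics; ls; python3 - <<'E'
from cell import status,get_image,calibration
import cv2,numpy as np
np.set_printoptions(precision=3,suppress=True)
for n in("top","side","wrist"): print(n,calibration(n))
print(status.state())
for n in("top","side"):
    cv2.imwrite(f"pics/{n}0.png",get_image(n)[:,:,::-1])
E
```

```text
pics
top {'K': array([[375.051,   0.   , 321.561],
       [  0.   , 375.051, 205.686],
       [  0.   ,   0.   ,   1.   ]]), 'k1': -0.08095620822503113, 'origin': array([488.346, -25.992, 738.221]), 'attitude': array([-2.171,  2.128, -0.071])}
side {'K': array([[388.745,   0.   , 321.827],
       [  0.   , 388.745, 192.851],
       [  0.   ,   0.   ,   1.   ]]), 'k1': -0.07727433297819253, 'origin': array([269.691, 478.66 , 460.481]), 'attitude': array([-0.667,  2.504, -1.304])}
wrist {'K': array([[305.789,   0.   , 324.57 ],
       [  0.   , 305.789, 200.78 ],
       [  0.   ,   0.   ,   1.   ]]), 'k1': -0.03180427238300424, 'hand_eye': array([[   0.   ,   -0.963,   -0.271,   73.132],
       [   1.   ,   -0.   ,    0.001,    0.451],
       [  -0.001,   -0.271,    0.963, -187.743],
       [   0.   ,    0.   ,    0.   ,    1.   ]])}
{'clock': 0.0, 'joint_positions': array([ 1.052,  0.343,  1.525,  0.   ,  1.275, -0.146]), 'joint_velocities': array([-0.002, -0.002, -0.   ,  0.001, -0.   ,  0.   ]), 'joint_torque': array([  0.   , -43.125, -24.421,   0.072,   0.056,  -0.   ]), 'position': array([190.929, 488.545, 196.762]), 'tool_rot': array([-0.582, -3.087,  0.002]), 'force': array([ 0.548,  1.469, -1.445]), 'wrist_torque': array([ 0.078, -0.047,  0.032]), 'grip_width': 91.86188262643378}
```

View pics/top0.png

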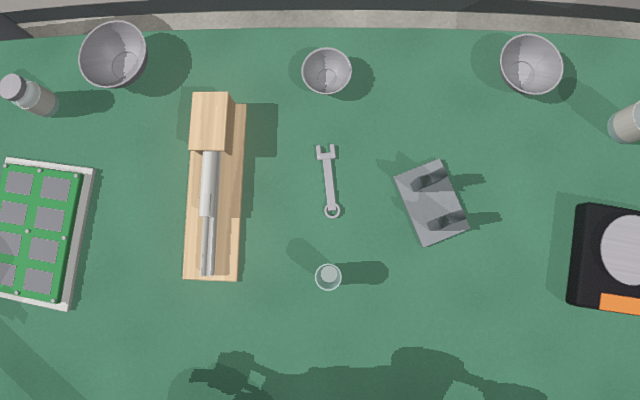

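View pics/side0.png

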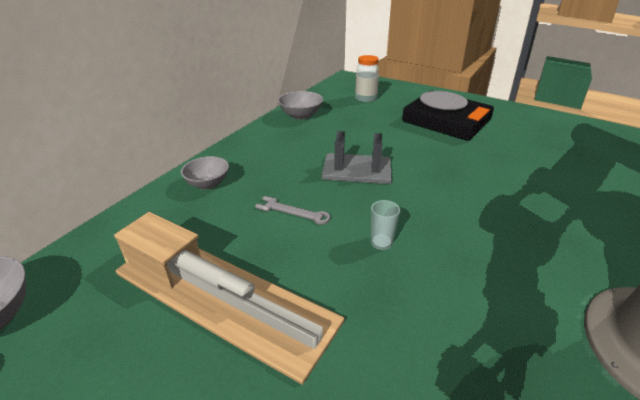

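The top view shows the rack at left (hood front edge about (207,151), rail end about (208,275)), the wrench at about (329,180), the jar at about (328,277), and the stand at about (431,203). I'll enlarge it to read exact points.

```bash
cat > h.py <<'E'
import numpy as np,cv2
from cell import status,get_image,calibration
from scipy.spatial.transform import Rotation as R
np.set_printoptions(precision=3,suppress=True)
def campose(n,s=None):
    c=calibration(n)
    if n=="wrist":
        s=s or status.state(); T=np.eye(4); T[:3,:3]=R.from_rotvec(s["tool_rot"]).as_matrix(); T[:3,3]=s["position"]
        T=T@c["hand_eye"]; return c,T[:3,:3],T[:3,3]
    return c,R.from_rotvec(c["attitude"]).as_matrix(),c["origin"]
def dist(c): return np.array([c["k1"],0,0,0,0.])
def pix2z(n,uv,z,s=None):
    c,Rm,o=campose(n,s)
    p=cv2.undistortPoints(np.array(uv,float).reshape(-1,1,2),c["K"],dist(c)).reshape(-1,2)
    d=np.c_[p,np.ones(len(p))]@Rm.T
    return o+d*((z-o[2])/d[:,2])[:,None]
def proj(n,P,s=None):
    c,Rm,o=campose(n,s)
    return cv2.projectPoints((np.atleast_2d(P)-o)@Rm,np.zeros(3),np.zeros(3),c["K"],dist(c))[0].reshape(-1,2)
E
python3 - <<'E'
from h import *
im=cv2.imread("pics/top0.png")
a=cv2.resize(im[140:290,175:255],None,fx=4,fy=4,interpolation=cv2.INTER_CUBIC)
b=cv2.resize(im[145:265,385:485],None,fx=4.6,fy=4.6,interpolation=cv2.INTER_CUBIC)
o=np.zeros((600,800,3),np.uint8); o[:600,:320]=a; o[:552,330:790]=b
cv2.imwrite("pics/c1.png",o)
E
```

```text
(no output)
```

View pics/c1.png

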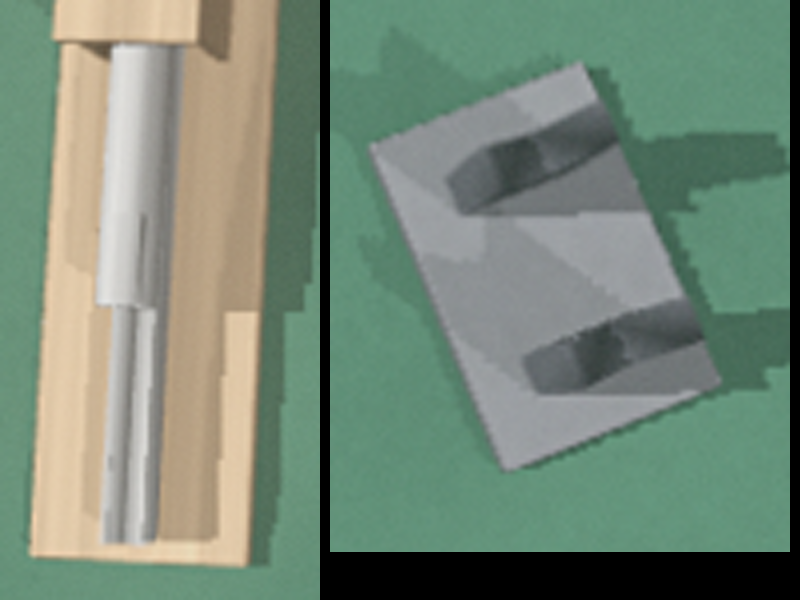

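The crop shows the base-plate corners of the stand at (372,148), (583,63), (722,383), (505,472). The rack's front corners are at (32,555) and (248,567), the shaft's end at about (126,306), and the hood edge runs (55,40) to (197,42). The flat is turned toward the right.

```bash
python3 - <<'E'
from h import *
A=lambda q:[(175+x/4,140+y/4) for x,y in q]
B=lambda q:[(385+(x-330)/4.6,145+y/4.6) for x,y in q]
r=pix2z("top",A([(32,555),(248,567)]),10);print("rackfront",r,"hood corners top",pix2z("top",A([(55,40),(197,42)]),71))
print("shaft front",pix2z("top",A([(97,305),(155,308),(126,306)]),45),"rail end",pix2z("top",A([(103,543),(155,545)]),37))
print("shaft at hood",pix2z("top",A([(112,45),(184,48)]),45))
s=pix2z("top",B([(372,148),(583,63),(722,383),(505,472)]),12);print("stand",s,s.mean(0))
for i in range(4): d=s[(i+1)%4]-s[i];print(np.linalg.norm(d),np.arctan2(d[1],d[0]))
# rack far corners + front corners
f=pix2z("top",[(183,278.75),(237,281.75)],10);
print("wrench",pix2z("top",[(326,150),(333,212)],5),"jar",pix2z("top",[(329,275)],75))
st=status.state();print(R.from_rotvec(st["tool_rot"]).as_matrix())
E
```

```text
rackfront [[414.99  272.759  10.   ]
 [412.985 164.077  10.   ]] hood corners top [[658.223 250.876  71.   ]
 [657.582 182.899  71.   ]]
shaft front [[536.601 232.886  45.   ]
 [535.76  204.621  45.   ]
 [536.417 218.733  45.   ]] rail end [[424.585 227.223  37.   ]
 [424.516 201.995  37.   ]]
shaft at hood [[662.476 232.984  45.   ]
 [661.185 197.265  45.   ]]
stand [[ 622.978 -138.02    12.   ]
 [ 661.585 -228.561   12.   ]
 [ 525.633 -285.67    12.   ]
 [ 486.932 -193.874   12.   ]] [ 574.282 -211.531   12.   ]
98.42877623579199 -1.1677322209857663
147.46005105677776 -2.7439132394836454
99.61995269020763 1.9697808106171906
147.06489097169433 0.38957053344946935
wrench [[677.261  -3.327   5.   ]
 [553.022 -19.618   5.   ]] jar [[436.111 -15.36   75.   ]]
[[-0.931  0.364 -0.001]
 [ 0.364  0.931 -0.001]
 [ 0.    -0.001 -1.   ]]
```

Call:
drive_tool([
  [0,0,0],
  [0,0,0],
  [0,0,0],
  [0,0,0],
  [0,0,0],
  [-1,-0.62,0],
  [-1,-0.62,0],
  [-1,-0.62,0],
  [-1,-0.62,0],
  [-1,-0.62,0],
  [-1,-0.62,0],
  [-1,-0.62,0],
  [-1,-0.62,0],
  [-1,-0.62,0],
  [-1,-0.62,0],
  [-1,-0.62,0],
  [-1,-0.62,0],
  [-1,-0.62,0],
  [-1,-0.62,0],
  [-1,-0.62,0],
], turn=[-0.83,-0.83,-0.83,-0.83,-0.83,0,0,0,0,0,0,0,0,0,0,0,0,0,0,0], gripper=-1)

```text
clock: 1.77
position: [489.9, 298.9, 197.0]
tool_rot: [-0.017, -3.141, 0.0]
force: [0.8, 0.4, 0.9]
grip_width: 91.9
```

Call:
drive_tool([
  [-0.9,-0.6,0],
  [-0.9,-0.6,0],
  [-0.9,-0.6,0],
  [-0.9,-0.6,0],
  [-0.9,-0.6,0],
  [-0.9,-0.6,0],
  [-0.9,-0.5,0],
  [0,0,0],
  [0,0,0],
], turn=[0,0,0,0,0,0,0,0,0])

```text
clock: 2.52
position: [614.4, 215.7, 196.3]
tool_rot: [-0.019, -3.14, 0.0]
force: [0.5, 1.5, -0.2]
grip_width: 92.1
```

```bash
python3 - <<'E'
from h import *
s=status.state();print(s["position"],s["tool_rot"],s["force"])
cv2.imwrite("pics/w1.png",get_image("wrist")[:,:,::-1])
# predicted: shaft mid, front end, hood edge on axis
P=[[641,217.2,45],[536,218.2,45],[616,217.5,45]]
print(proj("wrist",P,s))
E
```

```text
[614.446 215.714 196.343] [-0.019 -3.14   0.   ] [ 0.464  1.503 -0.246]
[[325.465 204.373]
 [325.296 109.827]
 [325.483 183.205]]
```

View pics/w1.png

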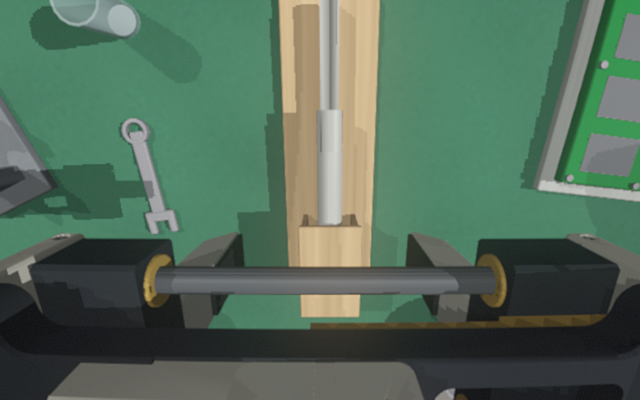

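The wrist view shows the shaft's front end at (329,110), about 4 px right of the prediction, so its y is about 221. The hood edge is at row 226. I'll centre between the two estimates and descend.

Call:
drive_tool([
  [0,0.23,0.7],
  [0,0,0.7],
  [0,0,0.7],
  [0,0,0.7],
  [0,0,0.7],
  [0,0,0.7],
  [0,0,0.7],
  [0,0,0.7],
  [0,0,0.7],
  [0,0,0.7],
  [0,0,0.5],
  [0,0,0.5],
  [0,0,0.5],
  [0,0,0],
  [0,0,0],
], turn=[0,0,0,0,0,0,0,0,0,0,0,0,0,0,0])

```text
clock: 3.82
position: [614.0, 221.2, 27.1]
tool_rot: [-0.016, -3.141, 0.0]
force: [0.0, -0.1, 1.3]
grip_width: 91.6
```

```bash
python3 - <<'E'
from h import *
s=status.state();print(s["position"],s["tool_rot"],s["force"])
cv2.imwrite("pics/w2.png",get_image("wrist")[:,:,::-1])
print(proj("wrist",[[641,220,45],[536,220,45],[616,220,45],[550,220,59]],s))
E
```

```text
[614.042 221.168  27.103] [-0.016 -3.141  0.   ] [ 0.04  -0.069  1.253]
[[322.072 281.091]
 [319.611 105.039]
 [321.55  244.153]
 [319.594 133.352]]
```

View pics/w2.png

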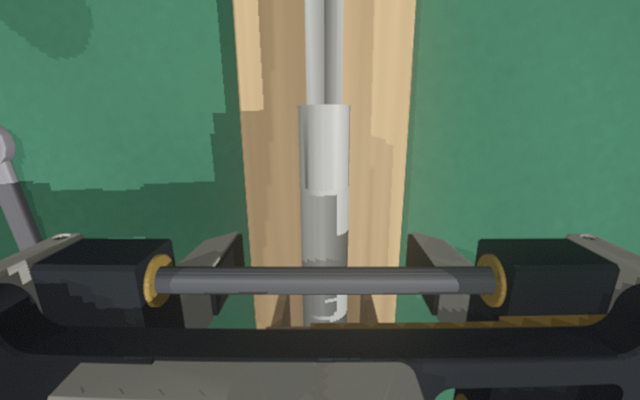

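The fingers are centred on the shaft: the shaft is at column 324.5 and the jaws' middle at 324. The front end is at row 105 as predicted. I'll close.

Call:
drive_tool([
  [0,0,0],
  [0,0,0],
  [0,0,0],
  [0,0,0],
  [0,0,0],
  [0,0,0],
  [0,0,0],
  [0,0,0],
  [0,0,0],
  [0,0,0],
], turn=[0,0,0,0,0,0,0,0,0,0], gripper=1)

```text
clock: 4.7
position: [614.4, 221.1, 27.4]
tool_rot: [-0.017, -3.142, -0.0]
force: [0.9, 0.2, 0.4]
grip_width: 30.0
```

Call:
drive_tool([
  [0.2,0,0],
  [0.35,0,0],
  [0.35,0,0],
  [0.35,0,0],
  [0.35,0,0],
  [0.35,0,0],
  [0.35,0,0],
  [0.35,0,0],
  [0.35,0,0],
  [0.35,0,0],
  [0.35,0,0],
  [0.35,0,0],
  [0.35,0,0],
  [0.35,0,0],
  [0.35,0,0],
  [0.15,0,0],
  [0,0,0],
  [0,0,0],
], turn=[0,0,0,0,0,0,0,0,0,0,0,0,0,0,0,0,0,0])

```text
clock: 6.2
position: [509.0, 222.2, 27.2]
tool_rot: [-0.016, -3.141, 0.0]
force: [-0.2, 0.4, 0.2]
grip_width: 0.4
```

```bash
python3 - <<'E'
from h import *
cv2.imwrite("pics/t2.png",get_image("top")[:,:,::-1]); im=cv2.imread("pics/t2.png")
w=get_image("wrist")[:,:,::-1]
o=np.zeros((600,800,3),np.uint8); o[:600,:320]=cv2.resize(im[140:290,175:255],None,fx=4,fy=4,interpolation=cv2.INTER_CUBIC)
o[:400,325:]=w[:,80:555]
cv2.imwrite("pics/c2.png",o);print(status.state()["position"])
E
```

```text
[509.558 222.164  27.283]
```

View pics/c2.png

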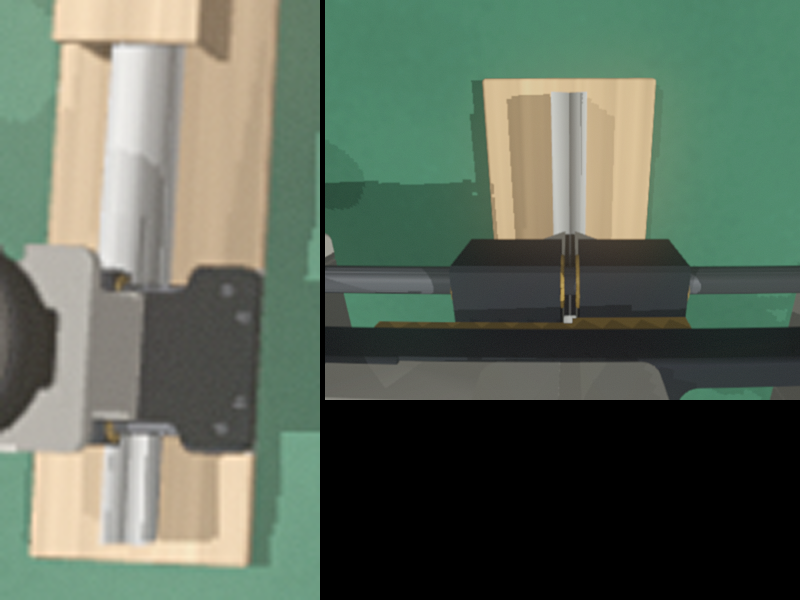

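The gripper shut on nothing: the shaft has not moved (its flat edge is still at crop (145,215)) and the fingers read 0.4 mm. I'll rise, open and look from the side.

```bash
python3 - <<'E'
from h import *
s=status.state();print({k:s[k] for k in("clock","position","force","grip_width")})
im=get_image("side")[:,:,::-1]
print(proj("side",[s["position"],[424,219,35],[536,218,45]]))
x=im[190:390,90:360]; cv2.imwrite("pics/s2.png",cv2.resize(x,None,fx=2.9,fy=2.9,interpolation=cv2.INTER_CUBIC))
E
```

```text
{'clock': 6.3, 'position': array([509.558, 222.164,  27.283]), 'force': array([-0.204, -0.861,  0.617]), 'grip_width': 0.6630621836572408}
[[263.976 309.059]
 [319.01  330.559]
 [249.168 290.914]]
```

View pics/s2.png

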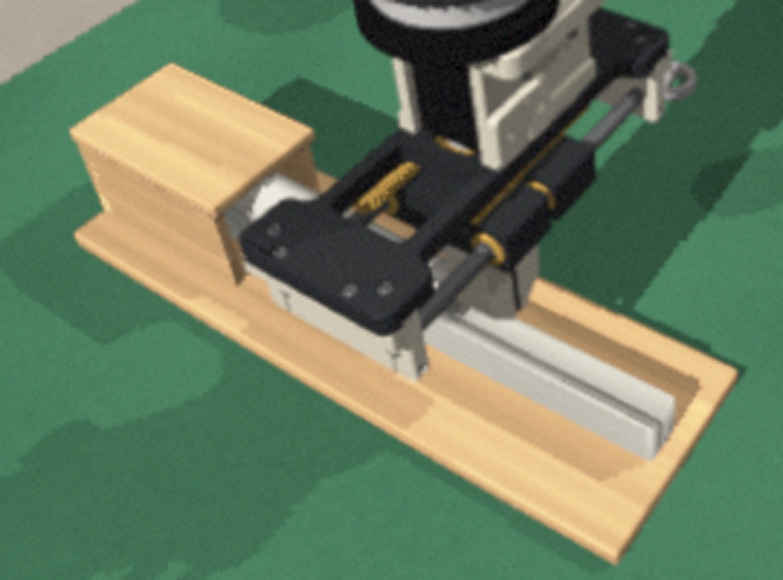

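Call:
drive_tool([
  [0,0,-0.5],
  [0,0,-0.5],
  [0,0,-0.7],
  [0,0.7,0],
  [0,0.7,0],
  [0,0.7,0],
  [0,0.7,0],
  [0,0.7,0],
  [0,0.7,0],
  [0,0.7,0],
  [0,0.2,0.5],
  [0,0,0.5],
  [0,0,0.5],
  [0,0,0.4],
  [0,0,0.3],
  [0,0,0.2],
  [0,0,0],
  [0,0,0],
], turn=[0,0,0,0,0,0,0,0,0,0,0,0,0,0,0,0,0,0])

```text
clock: 7.85
position: [510.6, 323.8, 13.4]
tool_rot: [-0.018, -3.141, -0.0]
force: [-1.1, 0.6, 0.8]
grip_width: 0.1
```

```bash
python3 - <<'E'
from h import *
s=status.state();print({k:s[k] for k in("clock","position","force","grip_width")})
p=s["position"];a=proj("side",[p,[p[0],p[1],p[2]+20],[p[0],p[1],0]]);print(a)
b=proj("wrist",[p,p+[0,0,20]],s);print(b)
o=np.zeros((600,800,3),np.uint8)
x0,y0=int(a[0,0])-50,min(int(a[0,1])-60,280)
im=np.ascontiguousarray(get_image("side")[:,:,::-1]);w=get_image("wrist")[:,:,::-1]
c=im[y0:y0+120,x0:x0+100];o[:480,:400]=cv2.resize(c,None,fx=4,fy=4,interpolation=cv2.INTER_CUBIC)
o[:480,405:789]=cv2.resize(w[170:330,260:388],None,fx=3,fy=3,interpolation=cv2.INTER_CUBIC)
print("side TCP in crop",(a-[x0,y0])*4,"wrist in crop",(b-[260,170])*3+[405,0])
cv2.imwrite("pics/c3.png",o)
E
```

```text
{'clock': 7.85, 'position': array([510.638, 323.849,  13.381]), 'force': array([-1.111,  0.591,  0.794]), 'grip_width': 0.07294434063092085}
[[214.898 373.416]
 [212.003 364.498]
 [216.757 379.117]]
[[323.532 230.289]
 [323.449 242.55 ]]
side TCP in crop [[203.59  373.663]
 [192.01  337.993]
 [211.03  396.466]] wrist in crop [[595.597 180.868]
 [595.348 217.651]]
```

View pics/c3.png

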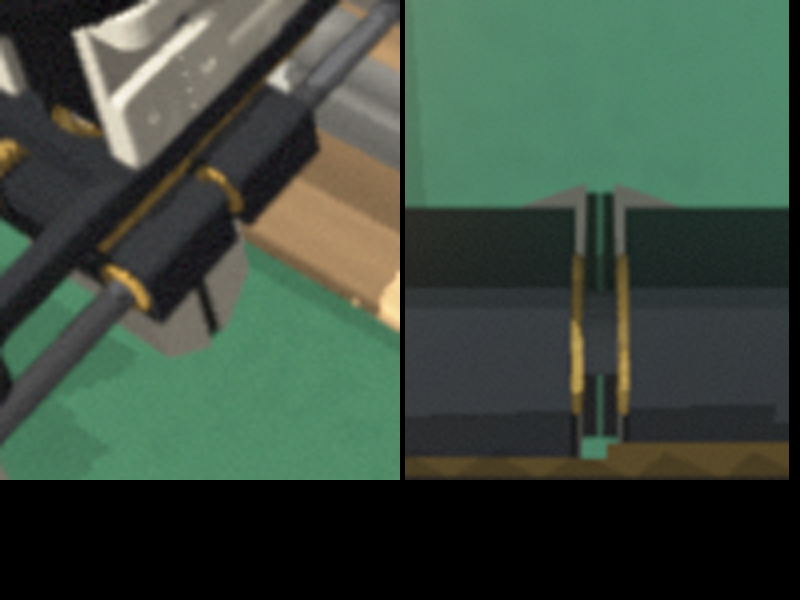

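The side crop shows the visible fingertips around (190,350), above the projected TCP at (204,374). So the real tips seem higher than the reported TCP. I'll touch the bare table to find out.

Call:
drive_tool([
  [0,0,0.1],
  [0,0,0.1],
  [0,0,0.1],
  [0,0,0.1],
  [0,0,0.1],
  [0,0,0],
], turn=[0,0,0,0,0,0])

```text
clock: 8.45
position: [510.2, 324.0, 2.9]
tool_rot: [-0.017, -3.141, 0.0]
force: [0.1, -0.8, 0.0]
grip_width: 0.2
```

Call:
drive_tool([
  [0,0,0.05],
  [0,0,0.05],
  [0,0,0],
], turn=[0,0,0])

```text
clock: 8.7
position: [510.4, 324.1, 1.3]
tool_rot: [-0.017, -3.141, -0.0]
force: [0.9, 0.3, -0.6]
grip_width: 0.3
```

```bash
python3 - <<'E'
from h import *
s=status.state();p=s["position"];p0=np.array([510.6,323.8,13.4])
for z in(0,15,28):
    q=[p0+[dx,dy,z] for dx in(-9.5,9.5) for dy in(-19,19)]
    print(z,((proj("side",q)-[164,280 if 0 else 280])*4).round())
E
```

```text
0 [[268. 340.]
 [185. 440.]
 [222. 312.]
 [138. 408.]]
15 [[261. 313.]
 [176. 413.]
 [214. 285.]
 [128. 382.]]
28 [[254. 289.]
 [167. 390.]
 [207. 260.]
 [118. 358.]]
```

Call:
drive_tool([
  [0,0,0.08],
  [0,0,0.08],
  [0,0,0.08],
  [0,0,0],
], turn=[0,0,0,0])

```text
clock: 9.03
position: [510.2, 324.0, -3.8]
tool_rot: [-0.017, -3.141, 0.0]
force: [-0.1, 1.4, 0.3]
grip_width: 0.4
```

Call:
drive_tool([
  [0,0,0.08],
  [0,0,0.08],
  [0,0,0.08],
  [0,0,0],
], turn=[0,0,0,0])

```text
clock: 9.37
position: [510.3, 324.1, -8.6]
tool_rot: [-0.017, -3.141, 0.0]
force: [-0.6, -0.2, -0.6]
grip_width: 0.4
```

Call:
drive_tool([
  [0,0,0.08],
  [0,0,0.08],
  [0,0,0],
], turn=[0,0,0])

```text
clock: 9.62
position: [510.3, 324.1, -11.7]
tool_rot: [-0.017, -3.141, 0.0]
force: [0.7, 0.1, 0.0]
grip_width: 0.6
```

Call:
drive_tool([
  [0,0,0.08],
  [0,0,0],
], turn=[0,0,0])

```text
validation failed for argument at $.tu...
```

Call:
drive_tool([
  [0,0,0.08],
  [0,0,0],
], turn=[0,0,0])

```text
validation failed for argument at $.tu...
```

Call:
drive_tool([
  [0,0,0.08],
  [0,0,0.08],
  [0,0,0],
], turn=[0,0,0])

```text
clock: 9.87
position: [510.3, 324.1, -14.9]
tool_rot: [-0.017, -3.141, 0.0]
force: [0.6, -0.4, 0.5]
grip_width: 0.6
```

Call:
drive_tool([
  [0,0,0.08],
  [0,0,0.08],
  [0,0,0],
], turn=[0,0,0])

```text
clock: 10.12
position: [510.3, 324.1, -18.1]
tool_rot: [-0.017, -3.141, 0.0]
force: [-0.1, -0.7, -0.3]
grip_width: 0.0
```

Call:
drive_tool([
  [0,0,0.08],
  [0,0,0.08],
  [0,0,0],
], turn=[0,0,0])

```text
clock: 10.37
position: [510.3, 324.1, -21.3]
tool_rot: [-0.017, -3.141, 0.0]
force: [0.5, -0.4, -0.7]
grip_width: 0.9
```

Call:
drive_tool([
  [0,0,0.08],
  [0,0,0.08],
  [0,0,0],
], turn=[0,0,0])

```text
clock: 10.62
position: [510.3, 324.1, -24.5]
tool_rot: [-0.017, -3.141, 0.0]
force: [0.2, -0.2, -0.1]
grip_width: 0.6
```

Call:
drive_tool([
  [0,0,0.08],
  [0,0,0.06],
  [0,0,0],
], turn=[0,0,0])

```text
clock: 10.87
position: [510.3, 324.1, -27.3]
tool_rot: [-0.017, -3.141, 0.0]
force: [0.4, -0.9, -0.5]
grip_width: 0.5
```

Call:
drive_tool([
  [0,0,0.05],
  [0,0,0.05],
  [0,0,0],
], turn=[0,0,0])

```text
clock: 11.12
position: [510.5, 324.2, -28.9]
tool_rot: [0.017, 3.141, 0.0]
force: [0.1, -0.2, -0.2]
grip_width: 0.4
```

Call:
drive_tool([
  [0,0,0.05],
  [0,0,0.05],
  [0,0,0],
], turn=[0,0,0])

```text
clock: 11.37
position: [510.6, 324.3, -29.1]
tool_rot: [0.016, 3.141, 0.001]
force: [-4.2, -3.2, 14.4]
grip_width: 0.2
```

The tips touch the table at a reported z of −28.8, so the true tips are 28.8 mm above the reported TCP. I'll grasp at a reported z of about −3.

Call:
drive_tool([
  [0,0,-0.6],
  [0,0,-1],
  [0,0,-1],
  [0,0,-1],
  [0,0,-1],
  [0,0,-0.9],
  [-0.9,-0.85,0],
  [-0.9,-0.85,0],
  [-0.9,-0.85,0],
  [-0.9,-0.85,0],
  [-0.9,-0.85,0],
  [-0.7,-0.85,0],
  [0,0,0.5],
  [0,0,0.8],
  [0,0,0.8],
  [0,0,0.8],
  [0,0,0.5],
  [0,0,0.4],
  [0,0,0.2],
  [0,0,0],
], turn=[0,0,0,0,0,0,0,0,0,0,0,0,0,0,0,0,0,0,0,0], gripper=-1)

```text
clock: 13.03
position: [612.9, 221.2, -1.6]
tool_rot: [-0.016, -3.14, 0.0]
force: [0.6, -0.1, 0.0]
grip_width: 91.7
```

Call:
drive_tool([
  [0,0,0.06],
  [0,0,0],
  [0,0,0],
  [0,0,0],
  [0,0,0],
  [0,0,0],
  [0,0,0],
  [0,0,0],
  [0,0,0],
  [0,0,0],
  [0,0,0],
  [0,0,0],
  [0,0,0],
], turn=[0,0,0,0,0,0,0,0,0,0,0,0,0], gripper=1)

```text
clock: 14.12
position: [613.4, 221.1, -2.2]
tool_rot: [0.017, 3.141, 0.0]
force: [0.3, -0.0, -0.5]
grip_width: 27.2
```

Gripped (27 mm, with no side load). I'll pull 105 mm forward.

Call:
drive_tool([
  [0.15,0,0],
  [0.35,0,0],
  [0.35,0,0],
  [0.35,0,0],
  [0.35,0,0],
  [0.35,0,0],
  [0.35,0,0],
  [0.35,0,0],
  [0.35,0,0],
  [0.35,0,0],
  [0.35,0,0],
  [0.35,0,0],
  [0.35,0,0],
  [0.35,0,0],
  [0.35,0,0],
  [0.2,0,0],
  [0,0,0],
  [0,0,0],
], turn=[0,0,0,0,0,0,0,0,0,0,0,0,0,0,0,0,0,0])

```text
clock: 15.62
position: [507.1, 222.1, -2.2]
tool_rot: [-0.016, -3.139, 0.001]
force: [-3.7, -1.2, 2.3]
grip_width: 26.9
```

```bash
python3 - <<'E'
from h import *
s=status.state()
w=get_image("wrist");cv2.imwrite("pics/w3.png",w[:,:,::-1])
print(proj("wrist",[[430,220,45],[424,220,35],[414,220,10]],s))
for r in range(60,140,4): print(r,w[r,310:340:4].tolist())
E
```

```text
[[316.583 104.889]
 [316.901  92.253]
 [317.707  76.177]]
60 [[90, 140, 112], [89, 139, 111], [90, 140, 111], [90, 141, 111], [90, 139, 111], [91, 140, 112], [92, 141, 112], [92, 139, 112]]
64 [[89, 139, 111], [91, 139, 111], [91, 140, 111], [91, 141, 112], [93, 140, 113], [89, 138, 109], [92, 140, 111], [92, 140, 112]]
68 [[92, 141, 111], [92, 139, 111], [92, 140, 111], [93, 141, 111], [93, 141, 111], [93, 140, 112], [94, 140, 112], [93, 142, 113]]
72 [[92, 141, 112], [91, 141, 111], [93, 139, 112], [93, 142, 112], [92, 140, 111], [94, 141, 112], [95, 143, 113], [94, 141, 112]]
76 [[161, 150, 116], [156, 145, 113], [156, 145, 115], [156, 146, 113], [156, 147, 115], [155, 145, 113], [159, 148, 115], [159, 150, 117]]
80 [[220, 196, 155], [215, 192, 151], [215, 191, 151], [216, 192, 152], [214, 190, 149], [214, 190, 150], [219, 197, 157], [218, 195, 155]]
84 [[219, 195, 155], [216, 193, 152], [215, 190, 150], [215, 191, 151], [213, 189, 150], [214, 189, 150], [220, 197, 157], [217, 193, 153]]
88 [[219, 195, 155], [216, 193, 152], [215, 191, 151], [214, 190, 151], [213, 189, 150], [214,
[... 1035 characters left out ...]
[[171, 172, 166], [183, 185, 179], [188, 189, 184], [197, 198, 193], [199, 200, 194], [202, 203, 198], [206, 207, 202], [215, 217, 211]]
124 [[171, 172, 166], [184, 185, 179], [188, 189, 184], [196, 197, 192], [199, 200, 194], [202, 203, 197], [206, 208, 202], [215, 216, 210]]
128 [[171, 172, 165], [184, 185, 180], [189, 190, 184], [197, 198, 193], [198, 199, 193], [201, 202, 197], [206, 207, 201], [215, 216, 210]]
132 [[172, 173, 166], [184, 185, 180], [189, 190, 185], [197, 197, 192], [198, 199, 193], [201, 202, 197], [205, 207, 202], [214, 215, 209]]
136 [[172, 173, 167], [183, 185, 179], [189, 190, 185], [196, 197, 192], [198, 199, 194], [202, 203, 197], [205, 207, 202], [214, 215, 209]]
```

The shaft's front end is at row 102–103, so its middle is at x ≈ 534. That puts it about 124 mm in front of the hood edge, which is clear. I'll regrasp at the middle.

Call:
drive_tool([
  [0,0,0],
  [0,0,0],
  [0,0,0],
  [0,0,0],
  [0,0,0],
  [-0.3,0,0],
  [-0.5,0,0],
  [-0.4,0,0],
  [-0.15,0,0],
  [0,0,0],
], turn=[0,0,0,0,0,0,0,0,0,0], gripper=-0.2)

```text
clock: 16.5
position: [536.4, 221.8, -2.2]
tool_rot: [0.018, 3.141, 0.0]
force: [0.4, -0.8, 0.3]
grip_width: 55.2
```

Call:
drive_tool([
  [0,-0.04,0],
  [0,0,0],
  [0,0,0],
  [0,0,0],
  [0,0,0],
  [0,0,0],
  [0,0,0],
  [0,0,0],
  [0,0,0],
], turn=[0,0,0,0,0,0,0,0,0], gripper=1)

```text
clock: 17.25
position: [535.2, 221.6, -2.0]
tool_rot: [0.017, 3.141, 0.001]
force: [-1.8, 5.1, 1.8]
grip_width: 27.3
```

Call:
drive_tool([
  [0,0,-0.3],
  [0,0,-0.6],
  [0,0,-0.9],
  [0,0,-0.9],
  [0,0,-0.9],
  [0,0,-0.9],
  [0,0,-0.7],
  [0,0,0],
  [0.14,-0.43,0],
  [0.27,-0.83,0],
  [0.27,-0.83,0],
  [0.27,-0.83,0],
  [0.27,-0.83,0],
  [0.27,-0.83,0],
  [0.27,-0.83,0],
  [0.27,-0.83,0],
  [0.27,-0.83,0],
  [0.27,-0.83,0],
  [0.27,-0.83,0],
  [0.27,-0.83,0],
], turn=[0,0,0,-0.92,-0.93,-0.93,-0.93,-0.92,0,0,0,0,0,0,0,0,0,0,0,0])

```text
clock: 18.92
position: [550.1, 18.8, 100.9]
tool_rot: [0.609, -3.079, 0.0]
force: [0.6, 0.7, -3.1]
grip_width: 27.4
```

Call:
drive_tool([
  [0.27,-0.83,0],
  [0.27,-0.83,0],
  [0.27,-0.83,0],
  [0.27,-0.83,0],
  [0.27,-0.83,0],
  [0.27,-0.83,0],
  [0.27,-0.83,0],
  [0.27,-0.83,0],
  [0.27,-0.83,0],
  [0.27,-0.83,0],
  [0.27,-0.83,0],
  [0.27,-0.83,0],
  [0.14,-0.4,0],
  [0,0,0],
  [0,0,0],
], turn=[0,0,0,0,0,0,0,0,0,0,0,0,0,0,0])

```text
clock: 20.17
position: [567.3, -196.7, 101.1]
tool_rot: [0.61, -3.08, -0.002]
force: [0.4, 1.0, -3.3]
grip_width: 27.5
```

```bash
python3 - <<'E'
from h import *
s=status.state();print(s["position"],s["tool_rot"],s["force"],s["grip_width"])
w=np.ascontiguousarray(get_image("wrist")[:,:,::-1]);cv2.imwrite("pics/w4.png",w)
# predicted stand features
psi=.393;C=np.array([574.3,-211.5]);M=np.array([[np.cos(psi),-np.sin(psi)],[np.sin(psi),np.cos(psi)]])
f=lambda x,y,z:np.r_[C+M@[x,y],z]
q=[f(-75,50,12),f(-75,-50,12),f(75,50,12),f(75,-50,12),f(-50,26,82),f(-50,-26,82),f(-32,26,82),f(-32,-26,82)]
print(proj("wrist",q,s))
cv2.imwrite("pics/w4b.png",cv2.resize(w,None,fx=1.25,fy=1.25,interpolation=cv2.INTER_CUBIC))
E
```

```text
[ 567.35  -196.715  101.129] [ 0.61  -3.08  -0.002] [ 0.361  0.971 -3.278] 27.4799438656154
[[362.05  113.145]
 [247.628 113.475]
 [357.383 268.315]
 [257.939 268.483]
 [337.828 150.983]
 [260.605 151.196]
 [337.573 177.281]
 [262.082 177.464]]
```

View pics/w4b.png

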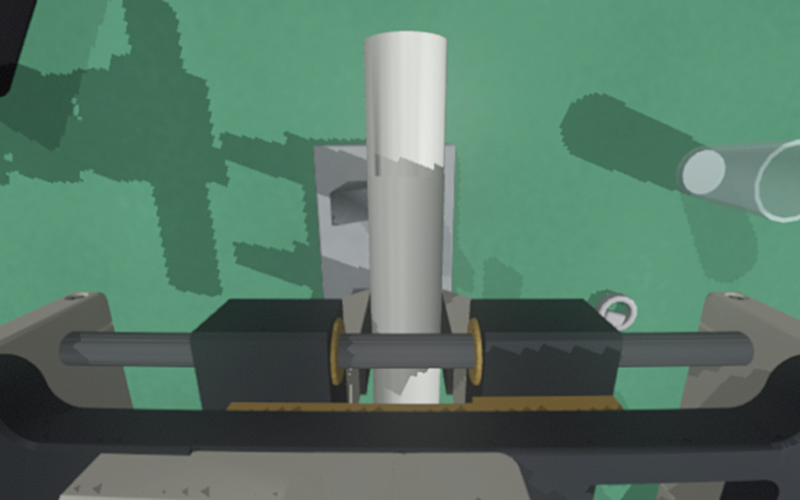

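The near edge of the stand base is seen at (252,118)–(365,116), against a prediction of (248,113)–(362,113). That moves the stand centre to about (575.5, −207.8). The shaft is held at its middle (δ ≈ 0). I'll correct and go down to just above the seat.

Call:
drive_tool([
  [-0.08,-0.35,0],
  [-0.08,-0.35,0],
  [0,0,0],
  [0,0,0.3],
  [0,0,0.5],
  [0,0,0.5],
  [0,0,0.5],
  [0,0,0.4],
  [0,0,0.3],
  [0,0,0.3],
  [0,0,0.2],
  [0,0,0.1],
  [0,0,0.05],
  [0,0,0],
  [0,0,0],
], turn=[0,-0.09,0,0,0,0,0,0,0,0,0,0,0,0,0])

```text
clock: 21.47
position: [576.8, -208.4, 39.2]
tool_rot: [-0.626, 3.078, -0.001]
force: [0.1, 0.2, -2.9]
grip_width: 27.1
```

Call:
drive_tool([
  [0.05,0,0.06],
  [0,0,0.06],
  [0,0,0.06],
  [0,0,0],
  [0,0,0],
], turn=[0,0,0,0,0])

```text
clock: 21.88
position: [575.6, -208.7, 35.1]
tool_rot: [0.626, -3.079, -0.0]
force: [0.5, 0.0, -3.1]
grip_width: 26.9
```

Call:
drive_tool([
  [0,0,0.05],
  [0,0,0.05],
  [0,0,0],
  [0,0,0],
], turn=[0,0,0,0])

```text
clock: 22.22
position: [575.9, -209.0, 33.3]
tool_rot: [-0.626, 3.078, -0.001]
force: [0.9, -0.5, -2.0]
grip_width: 27.3
```

Call:
drive_tool([
  [0,0,0.04],
  [0,0,0],
  [0,0,0],
], turn=[0,0,0])

```text
clock: 22.47
position: [576.1, -209.2, 33.0]
tool_rot: [-0.626, 3.077, -0.002]
force: [0.4, -1.5, 1.2]
grip_width: 26.9
```

It is seated: the weight has gone off the wrist at z = 33, where I expected it. I'll release and look.

Call:
drive_tool([
  [0,0,0.01],
  [0,0,0],
  [0,0,0],
  [0,0,0],
  [0,0,0],
  [0,0,0],
  [0,0,0],
  [0,0,0],
], turn=[0,0,0,0,0,0,0,0], gripper=-0.3)

```text
clock: 23.13
position: [575.6, -208.7, 32.2]
tool_rot: [-0.626, 3.079, 0.0]
force: [0.2, 0.5, 0.3]
grip_width: 59.6
```

```bash
python3 - <<'E'
from h import *
s=status.state();print(s["position"],s["force"],s["grip_width"])
w=np.ascontiguousarray(get_image("wrist")[:,:,::-1]);cv2.imwrite("pics/w5.png",w)
sd=np.ascontiguousarray(get_image("side")[:,:,::-1]);cv2.imwrite("pics/s5.png",sd)
tp=np.ascontiguousarray(get_image("top")[:,:,::-1]);cv2.imwrite("pics/t5.png",tp)
psi=.399;C=np.array([576,-209.]);d=np.array([np.cos(psi),np.sin(psi)])
P=[np.r_[C-t*d,80] for t in(0,60,82,105)]
for n in("wrist","side","top"): print(n,proj(n,P,s).round(1).tolist())
o=np.zeros((600,800,3),np.uint8)
c=proj("side",P)[2].astype(int);o[:300,:400]=cv2.resize(sd[c[1]-37:c[1]+38,c[0]-50:c[0]+50],(400,300),interpolation=cv2.INTER_CUBIC)
c=proj("top",P)[2].astype(int);o[300:,:400]=cv2.resize(tp[c[1]-37:c[1]+38,c[0]-50:c[0]+50],(400,300),interpolation=cv2.INTER_CUBIC)
o[:600,405:]=cv2.resize(w[0:240,240:398],(395,600),interpolation=cv2.INTER_CUBIC)
cv2.imwrite("pics/c5.png",o)
E
```

```text
[ 575.601 -208.67    32.18 ] [0.208 0.515 0.326] 59.574834543682606
wrist [[322.5, 264.6], [322.6, 144.5], [322.6, 93.4], [322.6, 35.4]]
side [[358.1, 138.2], [386.2, 139.8], [396.6, 140.4], [407.5, 141.0]]
top [[440.3, 197.2], [453.8, 228.8], [458.8, 240.5], [464.0, 252.8]]
```

View pics/c5.png

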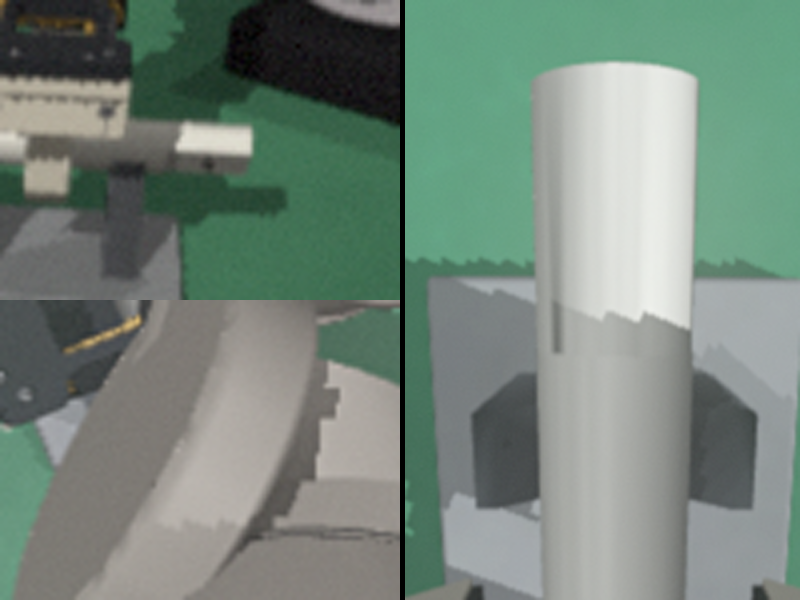

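```bash
python3 - <<'E'
from h import *
w=cv2.imread("pics/w5.png");s=cv2.imread("pics/s5.png")
g=w.mean(2).round().astype(int)
for r in(40,70,100,130,138,150,180): print(r,g[r,290:362].tolist())
print("side cols 386..410");gs=s.mean(2).round().astype(int)
for r in range(128,150): print(r,gs[r,380:414].tolist())
E
```

```text
40 [139, 142, 148, 150, 156, 160, 161, 162, 162, 164, 166, 169, 172, 177, 182, 184, 186, 189, 191, 195, 198, 202, 205, 208, 209, 210, 211, 213, 214, 217, 221, 222, 224, 225, 224, 222, 223, 224, 224, 225, 224, 225, 224, 224, 224, 225, 227, 229, 230, 231, 231, 231, 231, 230, 229, 228, 226, 225, 223, 222, 220, 217, 213, 210, 205, 195, 169, 138, 134, 137, 137, 136]
70 [137, 142, 148, 152, 155, 160, 160, 157, 155, 157, 159, 162, 169, 176, 181, 184, 187, 189, 192, 195, 198, 202, 206, 208, 210, 210, 211, 212, 215, 218, 220, 222, 223, 224, 223, 222, 223, 223, 224, 225, 225, 224, 224, 224, 226, 228, 231, 232, 233, 233, 233, 232, 231, 231, 230, 228, 226, 224, 223, 221, 218, 215, 211, 208, 201, 180, 146, 137, 139, 140, 140, 139]
100 [134, 134, 143, 151, 153, 158, 162, 158, 151, 148, 150, 154, 163, 172, 179, 186, 187, 190, 192, 196, 199, 202, 206, 210, 211, 211, 211, 212, 214, 217, 220, 222, 223, 223, 222, 222, 223, 223, 224, 225, 225, 224, 224, 225, 228, 231, 232, 234, 235, 234, 233, 232, 233, 232, 229, 227, 225, 223, 221, 219, 216, 213, 209, 204, 189, 151, 138, 139, 140, 141, 140, 141]
130 [12
[... 4091 characters left out ...]
[35, 40, 55, 66, 68, 71, 69, 67, 65, 62, 75, 80, 78, 80, 82, 81, 78, 68, 59, 77, 87, 83, 86, 85, 84, 84, 85, 87, 88, 90, 88, 90, 90, 90]
146 [40, 45, 49, 61, 64, 63, 59, 55, 59, 60, 62, 64, 68, 63, 70, 69, 70, 65, 61, 69, 74, 76, 88, 85, 88, 88, 90, 89, 88, 87, 89, 87, 89, 89]
147 [46, 59, 53, 54, 52, 53, 58, 58, 55, 60, 57, 58, 60, 59, 56, 55, 58, 59, 59, 57, 59, 61, 77, 87, 90, 89, 89, 86, 88, 87, 91, 88, 85, 85]
148 [60, 67, 56, 54, 55, 55, 53, 55, 58, 55, 55, 55, 56, 57, 55, 53, 59, 57, 56, 56, 58, 57, 63, 86, 88, 86, 84, 86, 83, 87, 90, 86, 87, 87]
149 [68, 67, 58, 54, 51, 54, 58, 59, 53, 55, 56, 58, 54, 58, 57, 53, 56, 57, 58, 57, 56, 52, 59, 72, 74, 76, 76, 73, 77, 77, 75, 75, 74, 76]
```

The shaft lies in both Vs, released and centred. The side view shows the flat facing the +y side and downward (dimple at (397.7,144), below the axis row of 140), about 120° from up. The tool can't tilt, so I will roll the shaft by pressing shut fingertips on top and moving them toward −y.

Call:
drive_tool([
  [0,0,-0.4],
  [0,0,-0.7],
  [0,0,-0.7],
  [0,0,-0.5],
  [0,0,0],
], turn=[0,0,0,0,0])

```text
clock: 23.7
position: [577.1, -209.4, 81.1]
tool_rot: [-0.625, 3.075, -0.005]
force: [0.7, 0.2, 0.1]
grip_width: 59.8
```

Call:
drive_tool([
  [0,0.2,0],
  [0,0.15,0],
  [0,0,0],
  [0,0,0],
  [0,0,0],
  [0,0,0],
  [0,0,0],
  [0,0,0.2],
  [0,0,0.2],
  [0,0,0.15],
  [0,0,0],
], turn=[0,0,0,0,0,0,0,0,0,0,0], gripper=1)

```text
clock: 24.62
position: [572.3, -202.0, 66.1]
tool_rot: [0.626, -3.077, -0.002]
force: [-0.2, -1.1, -0.1]
grip_width: 0.5
```

Call:
drive_tool([
  [0,0,0.06],
  [0,0,0.05],
  [0,0,0],
], turn=[0,0,0])

```text
clock: 24.87
position: [572.9, -202.3, 64.8]
tool_rot: [0.626, -3.079, -0.0]
force: [0.7, 0.5, 0.8]
grip_width: 0.6
```

Call:
drive_tool([
  [0,0,0.06],
  [0,0,0],
  [0,0,0],
], turn=[0,0,0])

```text
clock: 25.12
position: [573.1, -202.4, 64.1]
tool_rot: [-0.626, 3.078, -0.001]
force: [-0.8, -0.5, 2.1]
grip_width: 0.6
```

Call:
drive_tool([
  [0,0,0.05],
  [0,0,0],
  [0,-0.08,0],
  [0,-0.08,0],
  [0,-0.08,0],
  [0,0,0],
], turn=[0,0,0,0,0,0])

```text
clock: 25.62
position: [574.0, -204.3, 64.7]
tool_rot: [0.626, -3.078, -0.006]
force: [-8.1, 9.9, 16.6]
grip_width: 0.4
```

```bash
cat > chk.py <<'E'
from h import *
s=status.state()
d=np.array([np.cos(.399),np.sin(.399),0]);P=np.array([576,-209.,80])-82*d
# view side camera: unwarped patch along shaft axis end, columns 386..410
im=get_image("side").mean(2)
g=im.round().astype(int)
for r in range(130,150): print(r,g[r,388:412].tolist())
w=get_image("wrist").mean(2).round().astype(int)
E
python3 - <<'E'
exec(open("chk.py").read())
E
```

```text
130 [55, 53, 61, 57, 57, 57, 51, 53, 56, 56, 54, 52, 55, 57, 58, 77, 82, 81, 76, 74, 74, 74, 74, 75]
131 [55, 58, 60, 53, 61, 58, 57, 59, 54, 56, 56, 57, 55, 57, 62, 84, 89, 87, 82, 80, 82, 77, 75, 76]
132 [78, 73, 73, 71, 78, 76, 78, 74, 75, 72, 67, 70, 70, 67, 70, 88, 90, 92, 90, 89, 88, 79, 80, 77]
133 [109, 101, 98, 109, 138, 139, 137, 134, 134, 132, 129, 125, 125, 126, 124, 118, 116, 120, 114, 115, 104, 92, 89, 87]
134 [118, 117, 120, 160, 191, 194, 192, 190, 189, 188, 186, 186, 186, 187, 179, 168, 168, 167, 163, 161, 142, 99, 90, 92]
135 [118, 121, 126, 176, 205, 209, 209, 210, 209, 209, 207, 204, 203, 203, 205, 203, 200, 200, 200, 194, 181, 113, 91, 87]
136 [113, 115, 128, 178, 213, 214, 215, 215, 214, 212, 214, 214, 213, 214, 215, 216, 214, 215, 212, 212, 196, 126, 91, 89]
137 [127, 124, 168, 206, 213, 214, 216, 213, 214, 212, 215, 214, 213, 215, 214, 215, 216, 216, 214, 215, 198, 123, 90, 88]
138 [173, 172, 204, 215, 215, 213, 214, 211, 213, 212, 212, 210, 213, 213, 210, 212, 211, 211, 212, 212, 196, 108, 91, 93]
139 [181, 176, 180, 185, 184, 187, 189, 189, 190, 190, 192, 19
[... 404 characters left out ...]
8, 92, 97, 93, 96, 93, 98, 92, 76, 45, 41, 60, 92, 93, 95, 95, 96, 92, 93, 94, 91, 88, 86, 89]
144 [81, 90, 94, 96, 96, 96, 95, 94, 85, 68, 70, 69, 88, 96, 95, 98, 93, 92, 94, 94, 87, 88, 87, 87]
145 [66, 82, 84, 82, 87, 84, 82, 87, 87, 85, 83, 78, 90, 92, 89, 89, 92, 92, 92, 92, 89, 88, 84, 87]
146 [60, 61, 64, 66, 68, 63, 63, 68, 70, 72, 68, 75, 78, 70, 77, 75, 82, 85, 92, 91, 87, 88, 89, 86]
147 [56, 52, 57, 55, 60, 57, 55, 58, 60, 57, 56, 61, 61, 57, 59, 62, 61, 63, 83, 87, 88, 89, 85, 91]
148 [53, 52, 56, 57, 54, 55, 56, 57, 57, 58, 58, 56, 54, 50, 52, 51, 53, 55, 73, 78, 83, 78, 85, 87]
149 [59, 56, 57, 56, 55, 59, 57, 55, 54, 56, 56, 57, 57, 55, 58, 54, 52, 53, 57, 62, 69, 61, 70, 75]
```

The press works: the dimple moved from row 143.9 to 143.2 and the flat is brighter. I'll continue the stroke.

Call:
drive_tool([
  [0,-0.1,0],
  [0,-0.1,0],
  [0,-0.1,0],
  [0,-0.1,0],
  [0,0,0],
], turn=[0,0,0,0,0])

```text
clock: 26.13
position: [577.0, -211.1, 68.1]
tool_rot: [-0.627, 3.078, 0.005]
force: [-15.4, 16.0, 39.4]
grip_width: 0.7
```

```bash
cat > chk.py <<'E'
from h import *
im=get_image("side").mean(2); p=im[128:152,400:404].mean(1).round().astype(int)
print("prof128+",p.tolist())
q=im[130:149,390:408]; m=np.unravel_index(q[4:17].argmin(),q[4:17].shape)
print("flat-band dimple area rows");print(im[134:148,393:404].round().astype(int))
E
python3 chk.py
```

```text
prof128+ [50, 55, 71, 119, 178, 205, 209, 200, 168, 130, 136, 134, 131, 129, 133, 132, 115, 79, 60, 58, 57, 55, 54, 55]
flat-band dimple area rows
[[210 212 210 211 208 208 208 208 210 211 209]
 [191 191 192 192 194 196 195 198 200 200 201]
 [152 152 156 159 155 163 165 157 164 174 178]
 [140 139 140 138 141 142 137 120 122 137 139]
 [136 133 138 137 134 135 134 133 136 139 137]
 [135 132 131 122 106 107 117 131 135 136 136]
 [133 134 131  95  53  51  77 129 131 133 133]
 [135 134 131 105  75  65  97 126 132 130 130]
 [134 135 134 131 116 110 126 133 134 130 134]
 [135 132 133 129 131 130 130 133 131 134 131]
 [108 110 110 106 113 112 109 111 112 120 116]
 [ 66  66  67  65  74  75  73  74  75  84  82]
 [ 60  57  55  55  54  57  58  60  58  59  61]
 [ 58  57  57  55  56  54  54  58  61  58  54]]
```

Call:
drive_tool([
  [0,0,-0.6],
  [0,0,-0.3],
  [0,0,0],
], turn=[0,0,0])

```text
clock: 26.43
position: [578.8, -214.5, 82.2]
tool_rot: [-0.626, 3.076, -0.003]
force: [-0.0, -0.3, -0.4]
grip_width: 0.5
```

```bash
python3 chk.py
```

```text
prof128+ [46, 46, 54, 56, 57, 80, 139, 189, 208, 215, 215, 212, 201, 157, 96, 82, 80, 82, 77, 77, 80, 66, 56, 54]
flat-band dimple area rows
[[186 167 164 162 161 158 146 142 142 137 135]
 [202 199 199 197 197 198 194 191 189 187 189]
 [211 211 211 210 213 211 210 208 208 210 208]
 [215 213 214 215 214 216 215 216 216 215 214]
 [213 215 213 214 214 214 214 215 214 215 216]
 [210 212 210 210 210 210 209 211 212 212 213]
 [181 184 184 189 192 194 197 197 198 202 206]
 [125 126 131 134 143 144 148 153 155 158 161]
 [ 87  85  91  88  82  80  90  94  96  96  98]
 [ 80  82  81  72  61  54  70  80  82  84  83]
 [ 84  81  79  70  51  43  64  79  79  83  80]
 [ 77  79  78  75  70  63  77  82  82  82  82]
 [ 83  82  80  84  83  77  82  72  84  75  76]
 [ 84  87  84  83  86  85  82  76  82  74  76]]
```

Lifting off undid it (dimple back at row 143.8): with this friction the shaft simply rolls up the V wall and back down. I'll use a one-way cycle instead. With the jaws nearly closed around it, the +y pad rolls the shaft up the −y wall. I then grip it there, carry it back to the seat without rotation, and release.

Call:
drive_tool([
  [0,0.15,0],
  [0,0.16,0],
  [0,0,0],
  [0,0,0],
  [0,0,0],
  [0,0,0],
  [0,0,0.3],
  [0,0,0.6],
  [0,0,0.6],
  [0,0,0.5],
  [0,0,0.4],
  [0,0,0.3],
  [0,0,0],
], turn=[0,0,0,0,0,0,0,0,0,0,0,0,0], gripper=-0.2)

```text
clock: 27.57
position: [574.7, -208.0, 25.2]
tool_rot: [0.626, -3.077, -0.003]
force: [-0.9, -0.3, -0.3]
grip_width: 55.0
```

Call:
drive_tool([
  [0,0,0],
  [0,0,0],
  [0,0,0],
  [0,0,0],
  [0,0,0],
  [0,0,0],
], turn=[0,0,0,0,0,0], gripper=0.3)

```text
clock: 28.07
position: [575.6, -208.4, 27.1]
tool_rot: [-0.626, 3.078, -0.0]
force: [-0.8, 0.5, -0.6]
grip_width: 32.4
```

Call:
drive_tool([
  [0,-0.15,0],
  [0,0,0],
  [0,-0.07,-0.16],
  [0,-0.07,-0.17],
  [0,-0.07,-0.17],
  [0,-0.07,-0.17],
  [0,-0.07,-0.17],
  [0,0,0],
], turn=[0,0,0,0,0,0,0,0])

```text
clock: 28.73
position: [579.2, -217.7, 44.4]
tool_rot: [0.626, -3.078, -0.0]
force: [-2.9, 1.5, 0.4]
grip_width: 32.3
```

```bash
python3 chk.py
```

```text
prof128+ [61, 108, 171, 201, 195, 169, 167, 167, 161, 156, 154, 159, 162, 160, 140, 94, 64, 57, 58, 57, 57, 56, 55, 54]
flat-band dimple area rows
[[166 167 167 168 167 167 166 168 168 169 164]
 [161 164 166 164 160 154 163 168 165 167 167]
 [159 163 159 158 131 111 132 159 162 161 162]
 [163 161 159 142  76  46  75 146 159 159 159]
 [161 162 159 138  80  51  81 140 157 161 158]
 [163 163 162 156 129 117 131 156 160 162 159]
 [165 163 164 164 160 159 158 162 162 162 162]
 [163 160 159 163 160 157 160 160 160 160 160]
 [128 128 126 133 136 133 137 135 143 141 143]
 [ 69  68  69  81  82  79  84  84  92  96 102]
 [ 58  58  56  60  61  58  60  60  63  65  66]
 [ 58  56  57  55  60  57  59  53  57  56  62]
 [ 56  54  57  59  58  57  58  57  56  57  61]
 [ 54  56  56  58  52  57  57  58  56  56  57]]
```

It rolled about 0.7 rad (dimple now nearly facing the side camera). I'll grip it here and carry it back to the seat.

Call:
drive_tool([
  [0,0.1,0],
  [0,0,0],
  [0,0,0],
  [0,0,0],
], turn=[0,0,0,0], gripper=1)

```text
clock: 29.12
position: [578.3, -215.3, 43.5]
tool_rot: [0.626, -3.078, -0.001]
force: [-3.5, 2.7, 0.9]
grip_width: 27.5
```

Call:
drive_tool([
  [0,0.1,-0.02],
  [0,0.12,0],
  [0,0.12,0.1],
  [0,0.04,0.1],
  [0,0,0.1],
  [0,0,0.05],
  [0,0,0],
], turn=[0,0,0,0,0,0,0])

```text
clock: 29.7
position: [576.1, -209.2, 37.1]
tool_rot: [-0.626, 3.078, -0.002]
force: [1.9, -2.4, -2.2]
grip_width: 27.4
```

Call:
drive_tool([
  [0,0,0.05],
  [0,0,0],
  [0,0,0],
], turn=[0,0,0])

```text
clock: 29.95
position: [576.2, -209.3, 37.0]
tool_rot: [-0.626, 3.077, -0.002]
force: [-1.1, -0.5, 5.8]
grip_width: 27.5
```

Seated. I'll release to a 32 mm gap, go down and repeat the cycle.

Call:
drive_tool([
  [0,0,0],
  [0,0,0],
  [0,0,0.2],
  [0,0,0.2],
  [0,0,0.06],
  [0,0,0],
], turn=[0,0,0,0,0,0], gripper=0.3)

```text
clock: 30.45
position: [575.0, -208.4, 25.8]
tool_rot: [0.626, -3.077, -0.002]
force: [-0.1, 0.3, 0.4]
grip_width: 32.1
```

```bash
python3 chk.py
```

```text
prof128+ [45, 54, 73, 84, 90, 106, 152, 197, 202, 186, 165, 164, 161, 156, 156, 156, 158, 159, 158, 132, 82, 62, 56, 57]
flat-band dimple area rows
[[190 175 166 166 163 161 153 155 155 153 147]
 [206 204 201 200 199 199 197 196 197 197 197]
 [194 197 194 196 196 198 199 202 203 200 203]
 [171 171 172 175 176 179 180 183 186 187 187]
 [165 164 165 165 162 165 167 166 164 164 167]
 [164 164 166 164 162 161 164 163 164 165 166]
 [158 161 158 155 139 135 145 157 163 163 161]
 [157 156 155 138  85  67 107 155 157 157 157]
 [157 158 154 117  60  45  90 153 158 155 158]
 [157 158 154 134  90  82 127 153 157 158 155]
 [161 158 159 155 138 134 152 159 158 159 155]
 [159 156 158 161 156 156 157 159 161 160 158]
 [137 136 136 137 145 148 151 151 162 158 160]
 [ 91  91  91  96 110 113 117 118 140 134 134]]
```

The roll stays after release: the dimple is at row 142.0, so the flat is about 95° from up. Next is the second cycle, 0.8 rad.

Call:
drive_tool([
  [0,-0.15,0],
  [0,0,0],
  [0,-0.08,-0.19],
  [0,-0.08,-0.19],
  [0,-0.08,-0.19],
  [0,-0.08,-0.19],
  [0,-0.07,-0.18],
  [0,0,0],
], turn=[0,0,0,0,0,0,0,0])

```text
clock: 31.17
position: [579.7, -218.9, 46.5]
tool_rot: [0.626, -3.078, -0.0]
force: [-4.0, 2.7, 1.0]
grip_width: 32.4
```

Call:
drive_tool([
  [0,0.1,0],
  [0,0,0],
  [0,0,0],
  [0,0,0],
], turn=[0,0,0,0], gripper=1)

```text
clock: 31.5
position: [578.8, -216.5, 45.8]
tool_rot: [0.626, -3.078, -0.001]
force: [-5.0, 3.9, 2.9]
grip_width: 27.5
```

Call:
drive_tool([
  [0,0.12,-0.02],
  [0,0.12,0],
  [0,0.12,0.1],
  [0,0.06,0.1],
  [0,0,0.1],
  [0,0,0.06],
  [0,0,0],
  [0,0,0],
], turn=[0,0,0,0,0,0,0,0])

```text
clock: 32.17
position: [575.8, -209.2, 38.6]
tool_rot: [0.626, -3.079, -0.0]
force: [-0.7, -0.1, -3.6]
grip_width: 27.3
```

Call:
drive_tool([
  [0,0,0.05],
  [0,0,0.03],
  [0,0,0],
], turn=[0,0,0])

```text
clock: 32.42
position: [576.0, -209.3, 38.2]
tool_rot: [-0.626, 3.078, -0.001]
force: [-2.4, -0.7, 3.6]
grip_width: 27.3
```

Call:
drive_tool([
  [0,0,0],
  [0,0,0],
  [0,0,0.2],
  [0,0,0.2],
  [0,0,0.1],
  [0,0,0],
], turn=[0,0,0,0,0,0], gripper=0.3)

```text
clock: 32.92
position: [575.3, -208.8, 26.2]
tool_rot: [0.626, -3.077, -0.002]
force: [0.2, 0.1, 1.0]
grip_width: 32.4
```

```bash
python3 chk.py; python3 - <<'E'
from h import *
g=get_image("wrist").mean(2).round().astype(int)
print("wrist rows 60-130, cols 292-356")
for r in (50,70,88,92,96,100,120,130,150): print(r,g[r,290:358:2].tolist())
E
```

```text
prof128+ [43, 56, 72, 83, 89, 110, 164, 210, 216, 212, 206, 205, 205, 208, 209, 209, 205, 172, 110, 82, 72, 64, 58, 57]
flat-band dimple area rows
[[210 193 187 187 175 175 166 169 168 163 157]
 [215 214 210 212 210 211 210 212 209 211 210]
 [214 213 214 213 212 212 214 217 215 217 214]
 [209 211 210 207 181 178 193 213 211 212 213]
 [207 209 205 184 117  94 146 201 209 207 207]
 [209 207 203 154  75  53 109 200 207 207 207]
 [207 208 205 170 121 107 154 200 206 207 206]
 [209 213 208 201 185 175 199 207 207 209 207]
 [211 211 212 207 208 206 211 210 209 208 210]
 [208 208 208 206 210 210 207 207 210 209 209]
 [172 186 189 191 195 200 201 202 203 205 209]
 [112 133 139 142 158 163 164 169 168 173 176]
 [ 87  91  95  94  99 104 105 110 109 109 112]
 [ 59  59  60  62  63  69  72  72  83  85  86]]
wrist rows 60-130, cols 292-356
50 [135, 151, 158, 163, 168, 174, 179, 184, 189, 193, 198, 203, 208, 211, 215, 215, 219, 219, 221, 221, 219, 214, 214, 215, 214, 213, 215, 212, 213, 217, 214, 213, 214, 217]
70 [136, 148, 158, 163, 167, 173, 179, 183, 189, 193, 198, 203, 207, 212, 215, 217, 221,
[... 598 characters left out ...]

100 [135, 145, 157, 162, 167, 171, 177, 183, 189, 193, 196, 202, 207, 212, 215, 218, 219, 222, 221, 221, 219, 213, 213, 215, 213, 217, 216, 213, 215, 212, 211, 214, 217, 197]
120 [166, 143, 155, 161, 165, 171, 176, 181, 187, 193, 197, 201, 207, 212, 215, 218, 220, 221, 220, 221, 219, 213, 213, 214, 213, 216, 214, 214, 217, 217, 215, 214, 217, 188]
130 [126, 140, 154, 159, 165, 168, 170, 171, 173, 183, 196, 200, 206, 213, 188, 154, 195, 222, 168, 137, 133, 139, 133, 134, 134, 135, 133, 132, 145, 181, 210, 214, 220, 181]
150 [108, 135, 150, 156, 160, 164, 166, 167, 171, 172, 174, 176, 178, 180, 180, 179, 179, 177, 174, 169, 167, 166, 164, 161, 157, 153, 150, 149, 142, 136, 131, 122, 114, 103]
```

```bash
cat > phi.py <<'E'
from h import *
psi=.399;d=np.array([np.cos(psi),np.sin(psi),0]);n=np.array([-d[1],d[0],0]);z=np.array([0,0,1.])
def run():
    s=status.state();w=get_image("wrist");g=w.mean(2)
    # dimple: dark blob inside shaft
    q=g[70:115,306:342+10]; ys,xs=np.where(q<130)
    u=np.array([xs.mean()+306,ys.mean()+70])
    # shaft silhouettes at round part row 150
    r=g[150];L=300-10+np.argmax(r[290:310]>120)
    Rr=340+np.argmax(r[340:370]<105)
    c=np.array([576,-209.,80])
    mid=(L+Rr)/2
    a=proj("wrist",[c-57.5*d],s)[0]
    k=(proj("wrist",[c-57.5*d+n],s)-a)[0,0]
    c=c+n*(mid-.5-a[0])/k
    ph=np.linspace(-2,2.5,901)
    P=np.array([c-82*d+8*(n*np.sin(f)+z*np.cos(f)) for f in ph])
    pr=proj("wrist",P,s); i=np.abs(pr[:,0]-u[0])
    ok=np.abs(ph)<1.57; j=np.argmin(np.where(ok,i,9e9))
    print("dimple",u,len(xs),"L,R",L,Rr,"shift n",(mid-.5-a[0])/k,"phi deg",np.degrees(ph[j]),"dcol/ddeg",np.gradient(pr[:,0])[j]/(4.5/900*57.3))
    for e in(-55.15,55.15):
        f=ph[j]+np.radians(e);print("edge pred col",proj("wrist",[c-70*d+14*(n*np.sin(f)+z*np.cos(f))],s)[0])
run()
E
python3 phi.py
```

```text
dimple [339.098  87.078] 153 L,R 293 356 shift n 0.3219504327907097 phi deg 48.70141258611998 dcol/ddeg 0.21754115898011073
edge pred col [319.938 123.   ]
edge pred col [355.09  122.107]
```

The dimple is now seen from the wrist at (339,87), so the flat is about 49° from up. Third cycle, s ≈ 11.5 mm.

Call:
drive_tool([
  [0,-0.14,0],
  [0,0,0],
  [0,-0.08,-0.19],
  [0,-0.08,-0.2],
  [0,-0.08,-0.2],
  [0,-0.08,-0.2],
  [0,-0.08,-0.19],
  [0,0,0],
], turn=[0,0,0,0,0,0,0,0])

```text
clock: 33.73
position: [579.9, -219.2, 47.8]
tool_rot: [-0.626, 3.079, 0.0]
force: [-3.4, 4.4, 0.0]
grip_width: 32.4
```

Call:
drive_tool([
  [0,0.1,0],
  [0,0,0],
  [0,0,0],
  [0,0,0],
], turn=[0,0,0,0], gripper=1)

```text
clock: 34.07
position: [578.9, -216.9, 47.1]
tool_rot: [0.626, -3.078, -0.001]
force: [-3.6, 3.7, 3.2]
grip_width: 27.1
```

Call:
drive_tool([
  [0,0.12,-0.02],
  [0,0.12,0],
  [0,0.12,0.1],
  [0,0.06,0.1],
  [0,0,0.1],
  [0,0,0.08],
  [0,0,0.04],
  [0,0,0],
], turn=[0,0,0,0,0,0,0,0])

```text
clock: 34.73
position: [575.8, -209.4, 39.0]
tool_rot: [0.626, -3.079, -0.0]
force: [-1.4, 1.3, 0.6]
grip_width: 27.5
```

Call:
drive_tool([
  [0,0,0.03],
  [0,0,0],
], turn=[0,0])

```text
clock: 34.9
position: [575.9, -209.4, 38.9]
tool_rot: [-0.626, 3.078, 0.0]
force: [-3.1, 0.9, 5.5]
grip_width: 26.9
```

Call:
drive_tool([
  [0,0,0],
  [0,0,0],
  [0,0,0.1],
  [0,0,0.2],
  [0,0,0.1],
  [0,0,0],
], turn=[0,0,0,0,0,0], gripper=0.3)

```text
clock: 35.4
position: [575.5, -209.3, 29.3]
tool_rot: [0.626, -3.078, -0.001]
force: [0.5, -0.3, 0.2]
grip_width: 32.1
```

```bash
python3 phi.py; python3 - <<'E'
from h import *
g=get_image("wrist");cv2.imwrite("pics/w6.png",g[:,:,::-1]);sd=get_image("side");cv2.imwrite("pics/s6.png",sd[:,:,::-1])
g=g.mean(2).round().astype(int)
for r in (50,70,90,110,120,150): print(r,g[r,288:360:2].tolist())
s=sd.mean(2).round().astype(int); print(s[130:150,386:410:2])
E
```

```text
dimple [324.641  87.963] 217 L,R 294 356 shift n 0.2963718742825489 phi deg 0.0 dcol/ddeg 0.3489221986618851
edge pred col [296.577 122.986]
edge pred col [352.61  123.122]
50 [133, 134, 138, 186, 222, 226, 228, 229, 229, 229, 229, 229, 227, 224, 222, 222, 222, 222, 221, 222, 223, 224, 221, 220, 222, 225, 225, 223, 222, 221, 222, 224, 223, 224, 213, 200]
70 [137, 136, 138, 172, 219, 224, 227, 229, 228, 228, 228, 228, 227, 223, 220, 222, 222, 222, 220, 222, 224, 223, 221, 221, 222, 225, 225, 223, 222, 221, 222, 224, 223, 223, 209, 194]
90 [136, 137, 137, 160, 217, 224, 226, 227, 227, 228, 227, 228, 226, 224, 196, 91, 92, 93, 93, 95, 94, 93, 92, 216, 223, 224, 224, 223, 222, 220, 222, 223, 222, 221, 206, 187]
110 [111, 112, 118, 150, 209, 223, 225, 226, 227, 227, 226, 227, 225, 223, 219, 219, 221, 221, 219, 221, 223, 221, 220, 219, 223, 224, 223, 223, 221, 220, 222, 222, 222, 217, 205, 146]
120 [151, 158, 167, 143, 170, 185, 209, 224, 226, 227, 225, 227, 212, 217, 217, 220, 220, 220, 218, 222, 223, 221, 219, 220, 221, 223, 222, 222, 221, 219, 221, 221, 221, 215, 201, 175]
150 [102, 101
[... 491 characters left out ...]
181 181 158 124 177 184 181 177 107]
 [112 119 151 186 181 150 109 179 181 182 181 125]
 [107 116 177 188 186 179 161 183 184 183 183 133]
 [102 112 188 197 196 191 188 191 188 185 185 135]
 [ 95  99 191 201 201 199 199 201 198 197 196 141]
 [ 88  95 177 190 192 194 194 199 201 201 201 141]
 [ 84  99 170 177 180 180 182 182 184 187 190 134]
 [ 82 119 160 164 165 169 168 171 170 172 174 114]
 [ 74 122 139 141 145 145 152 151 156 158 158 108]
 [ 66 100 109 113 116 119 123 130 133 136 136  95]
 [ 61  74  74  79  84  85  89  97  99 103 105  91]
 [ 56  58  58  58  62  63  61  67  77  82  80  88]
 [ 55  51  56  56  53  55  59  54  76  87  84  86]
 [ 56  57  56  55  58  55  57  58  62  76  77  75]]
```

```bash
python3 - <<'E'
from h import *
w=cv2.imread("pics/w6.png");s=cv2.imread("pics/s6.png");o=np.zeros((600,800,3),np.uint8)
o[:,:390]=cv2.resize(w[20:170,276:373],(390,600),interpolation=cv2.INTER_CUBIC)
o[:300,400:]=cv2.resize(s[115:170,345:418],(400,300),interpolation=cv2.INTER_CUBIC)
cv2.imwrite("pics/c6.png",o)
g=w.mean(2).round().astype(int)
for r in(60,75,105): print(g[r,284:302].tolist(),g[r,346:364].tolist())
E
```

```text
[135, 133, 135, 135, 135, 135, 135, 133, 137, 148, 180, 210, 221, 224, 225, 227, 228, 227] [221, 221, 221, 223, 224, 224, 223, 223, 223, 220, 212, 205, 199, 183, 149, 136, 138, 138]
[135, 135, 136, 135, 135, 136, 137, 136, 138, 146, 170, 200, 218, 223, 225, 226, 226, 227] [221, 221, 223, 224, 224, 223, 223, 223, 223, 217, 210, 203, 193, 165, 141, 137, 139, 139]
[119, 126, 132, 134, 126, 113, 110, 110, 124, 138, 151, 184, 212, 221, 223, 224, 225, 226] [220, 220, 222, 223, 222, 222, 223, 222, 217, 209, 204, 195, 159, 117, 109, 114, 117, 128]
```

View pics/c6.png

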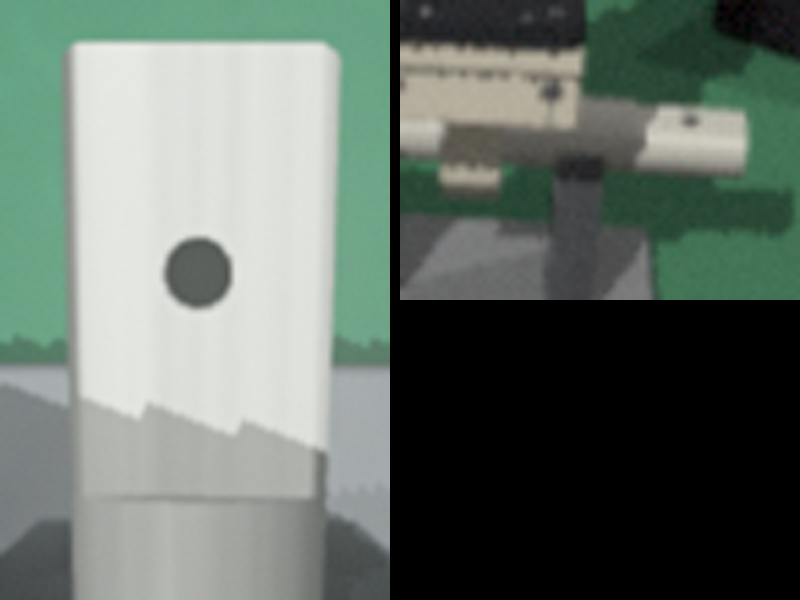

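The flat faces straight up: the dimple is at column 198, the milled step is centred at 199 and the shaft silhouette at 198.5. The side view agrees. I'll open and retreat straight up.

Call:
drive_tool([
  [0,0,0],
  [0,0,0],
  [0,0,0],
  [0,0,0],
  [0,0,0],
  [0,0,-0.3],
  [0,0,-0.6],
  [0,0,-0.9],
  [0,0,-0.9],
  [0,0,-0.9],
  [0,0,-0.9],
  [0,0,-0.9],
  [0,0,0],
  [0,0,0],
], turn=[0,0,0,0,0,0,0,0,0,0,0,0,0,0], gripper=-0.2)

```text
clock: 36.72
position: [576.6, -209.8, 140.1]
tool_rot: [-0.626, 3.076, -0.003]
force: [0.6, 0.5, -0.0]
grip_width: 55.0
```

```bash
python3 - <<'E'
from h import *
s=status.state();print(s["position"],s["force"],s["grip_width"])
w=get_image("wrist")[:,:,::-1];sd=get_image("side")[:,:,::-1];o=np.zeros((600,800,3),np.uint8)
o[:500,:]=cv2.resize(np.ascontiguousarray(w),(800,500)); o[400:,500:]=cv2.resize(np.ascontiguousarray(sd[100:250,240:465]),(300,200))
cv2.imwrite("pics/c7.png",o)
E
```

```text
[ 576.637 -209.79   140.057] [ 0.573  0.527 -0.013] 54.991676876971304
```

View pics/c7.png

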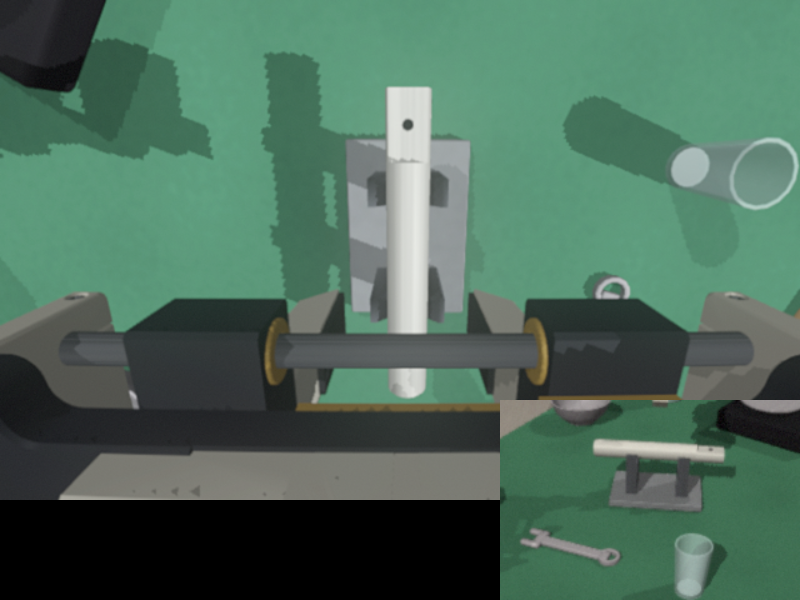

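The shaft lies in both Vs, centred, with the dimple on top. The jar and wrench are where they were and the gripper is clear. Handing in.

```bash
python3 -c "
from cell import job;print(job.hand_in())"
```

```text
the job is handed in; nothing more can be done
None
```

I handed the job in at about 37 s. The shaft lies in the middle of the two V supports with its milled flat facing straight up. It is released, and the gripper is well clear above it.

**What I did**
- I pulled the shaft out until its middle was about 124 mm in front of the hood edge, then regripped it at its middle.
- I laid it in the Vs and released it.
- To roll it about 2.3 rad, I did three cycles. In each, one pad rolled it up a V wall, and the jaws then gripped it and carried it back to the seat without turning it.

**Last checks**
- **Roll:** in the wrist picture the dimple, the middle of the milled step and the middle of the shaft line up within half a pixel. The side view agrees, so I put the error at a few degrees at most.
- **Position:** the shaft looked centred between the supports in the last pictures.
- **Jar and wrench:** both looked undisturbed.
- **Contact:** the wrist force was near zero with the fingers clear.

**What failed or disagreed**
- **Tool point:** the reported TCP turned out to be 28.8 mm beyond the real fingertips. My first grasp slid over the top of the shaft because of this. I found the offset by touching bare table, with a reading of about 14 N.
- **First roll attempt:** pressing shut fingertips on top of the shaft reached about 39 N straight down (about 45 N in all). It rolled the shaft up the wall, but it rolled back when I lifted off.
- **Before the last roll cycle:** the dimple put the flat at about 49° from up, and the visible flat edges suggested about 67°. I went by the dimple, and the final check bore that out.

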